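# Key and pulley onto the gearmotor shaft

## Robot

A 6-joint arm with a two-finger parallel gripper is mounted at the origin on the work surface. World frame = base frame: x ahead of the robot, y to its left, z up, the work surface at z = 0. Lengths are in mm, angles in rad, forces in N, time in s.
With the tool pointing down it reaches from about 400 to 925 mm from the base axis. Payload 12.5 kg.
Tool frame: the origin (TCP) lies midway between the tips of the shut fingers; the grasp point (between the pads) lies 19 mm behind it (env.tcp_to_grasp is the distance from the TCP to the grasp point, in mm); z points along the fingers, y is the line along which they close (so a half turn about z gives the same grasp; the last joint's range is limited). The gripper opens to 95 mm and grips with 3 to 60 N. Pads are 20 mm wide; open, the fingers measure 119 mm over their backs; the gripper's body (75 mm by 180 mm) begins 59 mm behind the grasp point.
Start: joints at [-1.26, 0.491, 1.559, -0, 1.092, -0.106], TCP at [253.047, -571.502, 214.661] pointing down, gripper open.
Joint ranges: [-3.1, 3.1], [-0.84, 2.19], [0.05, 2.79], [-1.13, 4.28], [0.06, 2.93], [-2.69, 2.69]. Speed limits (rad/s): [2.22, 2.22, 2.79, 3.14, 3.14, 3.14].

## Interface

Orientations are given as [roll, pitch, yaw] about the fixed x, y, z axes, in that order (R = Rz(yaw) Ry(pitch) Rx(roll)).
In Python, from cell import env gives the robot as it stands. The module is installed in compiled form; this text tells all that it offers.
- The arm moves only by the tool step_arm, never from a script. Its argument "plan" is a list that holds one entry, the list of rows, each a list of 5 numbers: the shift along the tool's x, y, z in mm, then the turn about the tool's z in degrees, then the opening, from -1 (shut) to 1 (fully open). A call has 1 to 8 rows; each row is the pose to reach, as a shift and turn from the pose commanded when the call began, along the tool's axes at that moment; what a row does not reach only later rows make up. A row lasts 1/12 s, in which the tool goes at most 41.7 mm and 7.16 degrees, less where a joint would pass 70% of its speed; a pose out of reach is approached as far as the arm can. A call with a gripper value outside its range is refused whole. The fingers move at their own pace and stop on an object; the grip force is fixed at half the most. Time passes only in rows, so rows that repeat a pose let the fingers close. It gives the time, the measured TCP pose, the force, the opening and the grip force at its end, in the units of the state.
- env.state(): the state, without advancing time (a new reading comes with each control period).
- env.read_camera(name): name is "scene" or "top" or "wrist"; returns the picture (420x560x3 uint8, blue, green, red); there is no depth.
- env.get_calibration(name): a dict with "K" (3x3 intrinsics, pixels), "extrinsics" (4x4, takes a point from world to camera coordinates). Camera axes: x right, y up, looking along -z (the intrinsics and any distortion apply to the point x, -y, -z); pixel columns grow to the right and rows downward; lengths in mm; the calibration is good to about 2 mm. The wrist camera is an equidistant fisheye: a pixel r from the principal point sees the ray r / f radians off the axis. A picture is of the moment at which its call begins: read the wrist's pose just before it. get_calibration takes no time and is no camera call; for the wrist camera it gives the pose at the moment of the call.
- env.job_done(): hands the job in; it is judged then, once.
The state is a dict: "t": time; "joints": joint angles; "qvel": joint speeds; "tau": joint torques, N m; "eef_pos": TCP position; "tcp_rot": TCP orientation; "ft_force": force on the tool from outside, world axes, zero at the start; "moment": the same for the moment, N m; "opening": opening from 0.0 (shut) to 1.0 (fully open); "grip_force": force on a finger pad.
Only numpy, scipy, OpenCV 4.12 (cv2) and the standard library are available. Lean on these libraries where they do the work, as an engineer would, in place of code of your own. Each camera call takes 0.05 s, during which the arm holds its last target. There are 200 camera calls.

## Task

Take the brass key from the wooden rack, lower it upright into the slot in the side of the gearmotor's upright shaft and let it drop to the bottom of the slot. Then take the aluminium pulley (the one with a keyway), turn it so that its keyway faces the key, and slide it down over shaft and key, keeping hold of it until it is fully home on the collar. Leave the green pulley standing where it is.

Things in the scene. Friction and masses are not known exactly. Their poses are not given: they have to be found in the camera images.
- gearmotor: Fixed blue gearmotor. Origin on the table under its upright 32 mm shaft. Heights: collar (80 across) 72, shaft shoulder 110, cone tip (8 across) 132 mm. Slot in the shaft's +x side, open above and outward, 19 wide, floor at x=4; it goes on into the collar as a pocket, x=4 to 34, bottom at z=62 mm. Motor to -x. Pulley home: underside on collar, its +x along this +x, 4 mm play.
- key: Loose brass bar 22 (x) x 11 (y) x 56 mm (z), ends tapered, upright in a rack pocket; top 71, rack top 35 mm above table; neighbours 50 mm off along its x. Grip near the top, closing along y. Origin: underside centre. Home: x=18, y=0, z=62 in gearmotor frame, 22 side along x, top 8 above shoulder. Fingers can't enter the slot: release with tips just above the shoulder, it falls 5-20 mm.
- pulley: Loose aluminium pulley, 0.5 kg, flat on the table. Origin: bore axis at underside, z up. Sheave 108 across, z=0 to 30 mm; boss z=30 to 56 with flats at y=-27 and +27 (grip there, closing along y), x=-29 to 46. Through bore 40 across with a keyway on its +x side, 26 wide, out to x=39 (flared at the underside), full height, red mark above it.
- green_pulley: Loose green pulley, 108 mm across, 56 high, round boss 54 across, plain bore without keyway: the wrong one, leave it. Origin: bore axis at underside. The two pulleys stand on the robot's right, either in either place.

How it is judged:
By the outcome, as a careful person would: the job done as asked, in the order asked, and still so for the second after the job is handed in, with the robot touching nothing.
It also fails if it takes over 58 s, if anything falls off the work surface, if the arm or the gripper's body presses on something with over 40 N, if the wrist force passes 120 N, or if a joint passes its speed limit or range.

## Working session

There is one attempt and no reset: what is moved stays moved. The work goes in short steps, Python scripts to look and compute and a tool call to move; the robot and the scene stay as the last step left them, time stands still between calls to the robot, and variables do not carry over. Pictures are saved under pics/ and viewed, at most 10 in all, crops included, and the job is handed in when it is done.

Besides the shell and the picture viewer there is one more tool, called after "Call:" as name(argument=value, ...), one argument or row to a line, values as JSON. step_arm: Moves the arm, as the interface text tells. Its arguments: {"type":"object","properties":{"plan":{"type":"array"}},"required":["plan"]}

```bash
mkdir -p pics; python3 - <<'E'
from cell import env
import cv2,numpy as np
s=env.state();print(s['t'],s['eef_pos'],s['tcp_rot'],s['opening'])
for n in("scene","top","wrist"):
    im=env.read_camera(n);cv2.imwrite(f"pics/{n}0.png",im)
    c=env.get_calibration(n);print(n,{k:np.round(v,3).tolist() if not isinstance(v,str) else v for k,v in c.items()})
E
```

```text
0.0 [ 252.97033311 -571.24339065  214.06001447] [-3.14047969e+00 -1.26413406e-04  4.16794199e-01] 1.002103726376973
scene {'K': [[383.098, 0.0, 282.846], [0.0, 383.098, 208.424], [0.0, 0.0, 1.0]], 'extrinsics': [[0.546, 0.838, 0.001, -301.231], [-0.627, 0.408, 0.663, 302.415], [0.555, -0.362, 0.749, -1176.078], [0.0, 0.0, 0.0, 1.0]]}
top {'K': [[393.27, 0.0, 283.414], [0.0, 393.27, 212.321], [0.0, 0.0, 1.0]], 'extrinsics': [[0.016, -1.0, -0.009, 18.116], [0.988, 0.014, 0.156, -550.079], [-0.156, -0.012, 0.988, -703.86], [0.0, 0.0, 0.0, 1.0]]}
wrist {'K': [[325.192, 0.0, 278.331], [0.0, 325.192, 210.357], [0.0, 0.0, 1.0]], 'extrinsics': [[0.405, -0.914, -0.001, -624.822], [0.88, 0.39, -0.271, 30.231], [0.248, 0.108, 0.963, -391.744], [0.0, 0.0, 0.0, 1.0]]}
```

View pics/top0.png

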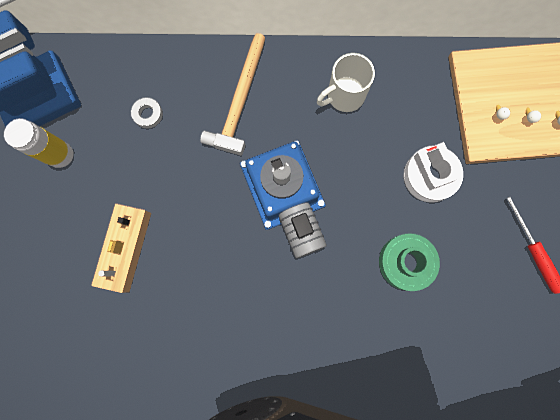

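View pics/scene0.png

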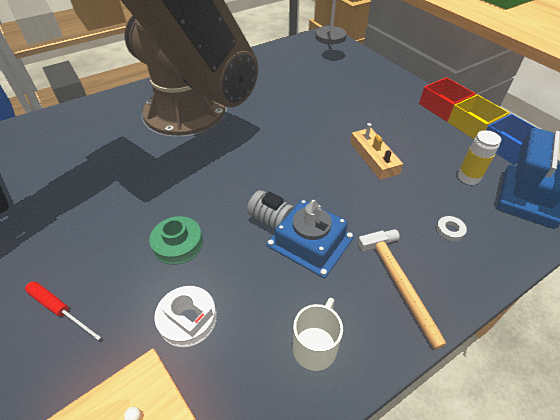

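The top view shows the rack at (120,248) with the brass key in its middle pocket (117,247). The gearmotor shaft is at (282,172) with the slot toward (277,160). The keyed pulley is at (434,172) with its red mark at (432,149), and the green pulley is at (410,262). The scene view confirms this.

```bash
cat > h.py <<'E'
import numpy as np,cv2
from cell import env
def ray(cal,px):
    """pixels (n,2) -> camera centre, world directions"""
    K,E=cal['K'],cal['extrinsics'];px=np.atleast_2d(px).astype(float)
    u=(px[:,0]-K[0,2])/K[0,0];v=(px[:,1]-K[1,2])/K[1,1]
    if cal.get('fish'):
        r=np.hypot(u,v)+1e-12;d=np.c_[u/r*np.sin(r),-v/r*np.sin(r),-np.cos(r)]
    else: d=np.c_[u,-v,-np.ones(len(u))]
    R=E[:3,:3];return -R.T@E[:3,3],d@R
def onz(cal,px,z):
    c,d=ray(cal,px);return (c+d*((z-c[2])/d[:,2])[:,None])[:,:2]
def cal(n):
    c=dict(env.get_calibration(n));c['K']=np.array(c['K']);c['extrinsics']=np.array(c['extrinsics']);c['fish']=n=='wrist';return c
def project(c,P):
    P=np.atleast_2d(P).astype(float);p=P@c['extrinsics'][:3,:3].T+c['extrinsics'][:3,3]
    x,y,z=p[:,0],-p[:,1],-p[:,2]
    if c['fish']:
        r=np.hypot(x,y)+1e-12;t=np.arctan2(r,z);u,v=x/r*t,y/r*t
    else:u,v=x/z,y/z
    K=c['K'];return np.c_[u*K[0,0]+K[0,2],v*K[1,1]+K[1,2]]
def circ(P):
    A=np.c_[2*P,np.ones(len(P))];s=np.linalg.lstsq(A,(P**2).sum(1),rcond=None)[0];return s[:2],np.sqrt(s[2]+s[:2]@s[:2])
E
python3 - <<'E'
from h import *
im=cv2.imread('pics/top0.png')
def z(x,y,w,h,k):return cv2.resize(im[y:y+h,x:x+w],None,fx=k,fy=k,interpolation=cv2.INTER_CUBIC)
a=z(85,198,70,100,4);b=z(235,135,100,75,4);c=z(395,135,80,75,4)
o=np.zeros((600,800,3),np.uint8);o[:400,:280]=a;o[:300,290:690]=b;o[300:600,290:610]=c
cv2.imwrite('pics/z1.png',o)
c=cal('top');hsv=cv2.cvtColor(im,cv2.COLOR_BGR2HSV)
def mask(lo,hi,box):
    m=cv2.inRange(hsv,np.array(lo),np.array(hi));k=np.zeros_like(m);x,y,w,h=box;k[y:y+h,x:x+w]=m[y:y+h,x:x+w];return k
def big(m):return max(cv2.findContours(m,cv2.RETR_EXTERNAL,cv2.CHAIN_APPROX_NONE)[0],key=cv2.contourArea)[:,0]
p=big(mask([0,0,110],[180,80,255],(395,135,80,80)))
print('pulley outline',p.min(0),p.max(0),circ(onz(c,p,30)))
r=mask([0,150,80],[8,255,255],(395,135,80,80))|mask([172,150,80],[180,255,255],(395,135,80,80))
ys,xs=np.nonzero(r);print('red',xs.mean(),ys.mean(),onz(c,[xs.mean(),ys.mean()],56))
p=big(mask([10,40,120],[30,255,255],(80,190,80,110)));q=onz(c,p,35);print('rack',cv2.minAreaRect(q.astype(np.float32)))
p=big(mask([100,120,60],[125,255,255],(235,135,100,100)));print('motor blue',cv2.minAreaRect(onz(c,p,50).astype(np.float32)))
E
```

```text
pulley outline [395 141] [463 214] (array([ 626.03132319, -257.9901432 ]), np.float64(61.54824097211228))
red 431.2 148.06666666666666 [[ 675.91457917 -254.05123815]]
rack ((479.78167724609375, 339.3973083496094), (61.551761627197266, 160.86570739746094), 78.3600845336914)
motor blue ((603.81884765625, 30.015945434570312), (140.91586303710938, 122.0677490234375), 22.798076629638672)
```

View pics/z1.png

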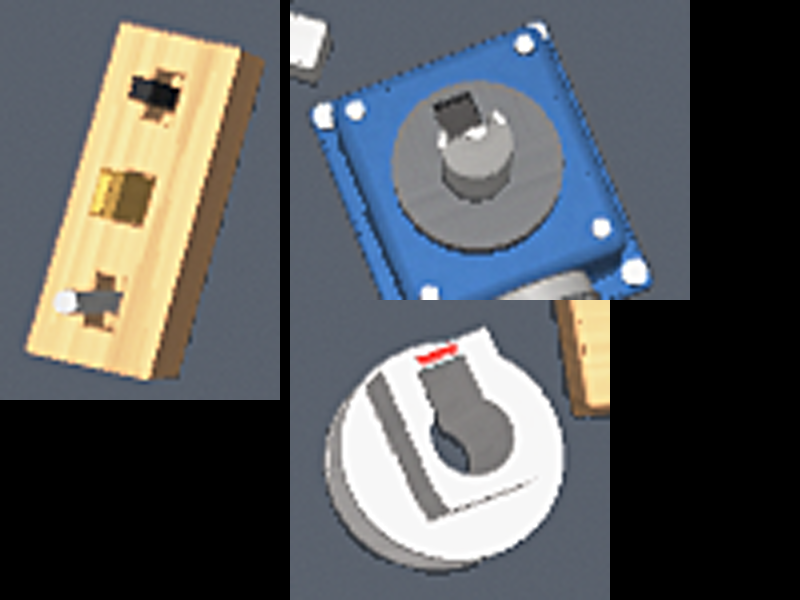

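The crops show the key's top near full-image (111.5,247), the collar centre near (281.5,176), the slot at (276,162), the pulley bore at (441,169) and its red mark at (431,148).

```bash
python3 - <<'E'
from h import *
c=cal('top')
T=lambda x,y,ox,oy,sx,sy:[sx+(x-ox)/4-.4,sy+(y-oy)/4-.4]
ang=lambda a,b:np.degrees(np.arctan2(*(b-a)[::-1]))
k=onz(c,[T(106,195,0,0,85,198)],71)[0];print('key',k)
q=onz(c,[T(27,350,0,0,85,198),T(122,22,0,0,85,198),T(152,380,0,0,85,198),T(242,47,0,0,85,198)],35)
print('rack',q.tolist(),ang(q[0],q[1]),ang(q[2],q[3]))
g=onz(c,[T(476,165,290,0,235,135)],72)[0];print('collar',g)
im=cv2.imread('pics/top0.png')
hsv=cv2.cvtColor(im,cv2.COLOR_BGR2HSV)
m=np.zeros(im.shape[:2],np.uint8);m[150:203,255:308]=cv2.inRange(hsv[150:203,255:308],(0,0,30),(180,70,255))
p=max(cv2.findContours(m,0,cv2.CHAIN_APPROX_NONE)[0],key=cv2.contourArea)[:,0];print('collar fit',p.min(0),p.max(0),circ(onz(c,p,72)))
s=onz(c,[T(452,98,290,0,235,135)],72)[0];print('slot out end',s,ang(g,s))
# white screws: upper lid pair
q=onz(c,[T(355,110,290,0,235,135),T(525,43,290,0,235,135),T(601,227,290,0,235,135),T(430,293,290,0,235,135)],65)
print('lid screws',q.tolist(),q.mean(0),ang(q[3],q[0]),ang(q[2],q[1]),ang(q[1],q[0])-90)
b=onz(c,[T(474,437,290,300,395,135)],56)[0];r=onz(c,[431.2,148.07],56)[0];print('bore',b,'red',r,ang(b,r))
q=onz(c,[T(383,375,290,300,395,135),T(450,512,290,300,395,135)],56);print('flat',ang(q[1],q[0]))
E
```

```text
key [478.57200842 337.01735935]
rack [[407.8392717202858, 384.26698224509545], [564.4938692986332, 352.4704409459021], [395.0086704451187, 324.3769778174572], [553.0640053315907, 293.346387668222]] -11.473587779106161 -11.107458105773024
collar [613.54981401  31.32893803]
collar fit [260 155] [302 197] (array([613.26112628,  30.85767347]), np.float64(39.232749227304026))
slot out end [645.50499998  43.05468246] 20.1502785084133
lid screws [[641.1681974478809, 88.8639699885697], [674.9794961490395, 9.24277624059717], [586.5158179530929, -27.087243727471353], [554.313494569106, 51.70536616936728]] [614.24425153  30.68121717] 23.162444571172056 22.326840583211343 23.008601154575445
bore [ 635.234993   -270.03135152] red [ 675.90796154 -254.05095546] 21.44984731390565
flat 23.507455893726842
```

Call:
step_arm(
  plan=[
    [[240, -160, 0, 0, 1], [240, -160, 0, 0, 1], [240, -160, 0, 0, 1], [240, -160, 0, 0, 1], [240, -160, 0, 0, 1], [240, -160, 0, 0, 1], [240, -160, 0, 0, 1], [240, -160, 0, 0, 1]],
  ],
)

```text
t: 0.82
eef_pos: [410.0, -323.1, 214.7]
tcp_rot: [-3.141, -0.001, 0.421]
ft_force: [-0.2, -0.3, -0.5]
opening: 0.995
grip_force: 0.0
```

Call:
step_arm(
  plan=[
    [[200, -200, 0, 0, 1], [200, -200, 0, 0, 1], [200, -200, 0, 0, 1], [200, -200, 0, 0, 1], [200, -200, 0, 0, 1], [200, -200, 0, 0, 1], [200, -200, 0, 0, 1], [200, -200, 0, 0, 1]],
  ],
)

```text
t: 1.48
eef_pos: [510.8, -59.9, 214.5]
tcp_rot: [-3.141, -0.001, 0.421]
ft_force: [-0.1, -0.5, 0.1]
opening: 1.001
grip_force: 0.0
```

Call:
step_arm(
  plan=[
    [[69, -188, 0, 18, 1], [69, -188, 0, 18, 1], [69, -188, 0, 18, 1], [69, -188, 0, 18, 1], [69, -188, 0, 18, 1], [69, -188, 0, 18, 1]],
  ],
)

```text
t: 1.98
eef_pos: [495.8, 140.5, 214.6]
tcp_rot: [-3.141, -0.0, 0.107]
ft_force: [0.2, -1.4, 0.2]
opening: 1.0
grip_force: 0.0
```

Call:
step_arm(
  plan=[
    [[8, -200, 40, 17, 1], [8, -200, 40, 17, 1], [8, -200, 40, 17, 1], [8, -200, 40, 17, 1], [8, -200, 40, 17, 1], [8, -200, 40, 17, 1], [8, -200, 40, 17, 1], [8, -200, 40, 17, 1]],
  ],
)

```text
t: 2.65
eef_pos: [484.2, 334.6, 174.3]
tcp_rot: [3.141, 0.001, -0.194]
ft_force: [0.6, -0.2, 0.3]
opening: 0.999
grip_force: 0.0
```

```bash
cat >> h.py <<'E'
def pose():
    s=env.state();return np.array(s['eef_pos']),np.degrees(s['tcp_rot'][2])
def go(x,y,z,yaw):
    """print the row (tool shift, turn) that brings the TCP to a world pose"""
    p,w=pose();a=np.radians(w);d=np.array([x,y,z])-p
    t=-((yaw-w+180)%360-180);print('row',np.round([d[0]*np.cos(a)+d[1]*np.sin(a),d[0]*np.sin(a)-d[1]*np.cos(a),-d[2],t],1),'at',p.round(1),round(w,2))
def look(name):
    s=env.state();c=cal('wrist');im=env.read_camera('wrist');cv2.imwrite(f'pics/{name}.png',im);np.save(f'pics/{name}.npy',np.array([c],object));return im,c
E
python3 - <<'E'
from h import *
im,c=look('w1');print(env.state()['t']);go(483.5,336,110,-11.3)
print(project(c,[[478.6,337,71],[478.6,337,35],[483.5,336,100]]).round(),'cam',-c['extrinsics'][:3,:3].T@c['extrinsics'][:3,3])
E
```

```text
2.7
row [-1.2 -1.6 64.6  0.1] at [484.4 334.2 174.6] -11.15
[[277. 217.]
 [277. 206.]
 [277. 221.]] cam [559.8953496  319.87338375 344.45252779]
```

View pics/w1.png

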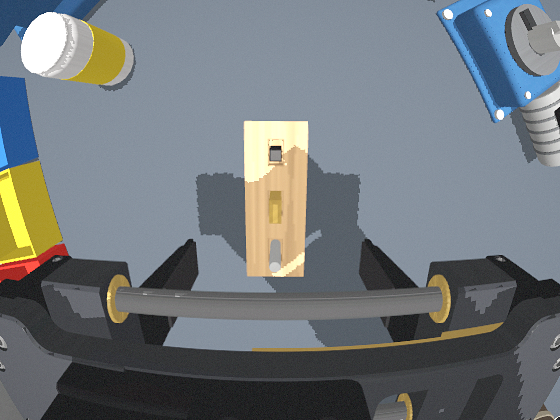

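The wrist view shows the key at columns 270–283, rows 190–225, centred in the rack (edges at 244 and 308), close to the predicted (277,217).

```bash
python3 - <<'E'
from h import *
im=cv2.imread('pics/w1.png');c=np.load('pics/w1.npy',allow_pickle=True)[0]
hsv=cv2.cvtColor(im,cv2.COLOR_BGR2HSV)
print('col276',[(r,*im[r,276]) for r in range(184,232,2)])
print('row214',[(x,*im[214,x]) for x in range(264,290,2)])
for px,z in(((276,199),71),((276,225),71),((276,190),35),((244,200),35),((308,200),35)): print(px,onz(c,[px],z).round(1))
E
```

```text
col276 [(184, np.uint8(145), np.uint8(192), np.uint8(228)), (186, np.uint8(143), np.uint8(190), np.uint8(227)), (188, np.uint8(143), np.uint8(193), np.uint8(228)), (190, np.uint8(136), np.uint8(181), np.uint8(219)), (192, np.uint8(76), np.uint8(144), np.uint8(174)), (194, np.uint8(76), np.uint8(142), np.uint8(172)), (196, np.uint8(77), np.uint8(143), np.uint8(174)), (198, np.uint8(76), np.uint8(142), np.uint8(175)), (200, np.uint8(84), np.uint8(155), np.uint8(187)), (202, np.uint8(82), np.uint8(158), np.uint8(190)), (204, np.uint8(94), np.uint8(171), np.uint8(206)), (206, np.uint8(107), np.uint8(194), np.uint8(228)), (208, np.uint8(106), np.uint8(193), np.uint8(226)), (210, np.uint8(108), np.uint8(197), np.uint8(230)), (212, np.uint8(107), np.uint8(198), np.uint8(232)), (214, np.uint8(105), np.uint8(194), np.uint8(227)), (216, np.uint8(103), np.uint8(191), np.uint8(224)), (218, np.uint8(101), np.uint8(189), np.uint8(222)), (220, np.uint8(106), np.uint8(196), np.uint8(231)), (222, np.uint8(100), np.uint8(191), np.uint8(224)), (224, np.uint8(142), np.uint8(190), np.uint8(228)), (226, n
[... 263 characters left out ...]
68, np.uint8(118), np.uint8(164), np.uint8(199)), (270, np.uint8(92), np.uint8(172), np.uint8(206)), (272, np.uint8(91), np.uint8(175), np.uint8(209)), (274, np.uint8(107), np.uint8(196), np.uint8(231)), (276, np.uint8(105), np.uint8(194), np.uint8(227)), (278, np.uint8(83), np.uint8(159), np.uint8(189)), (280, np.uint8(87), np.uint8(161), np.uint8(192)), (282, np.uint8(116), np.uint8(159), np.uint8(195)), (284, np.uint8(143), np.uint8(192), np.uint8(229)), (286, np.uint8(137), np.uint8(186), np.uint8(225)), (288, np.uint8(126), np.uint8(173), np.uint8(210))]
(276, 199) [[494.5 334.7]]
(276, 225) [[471.2 339.3]]
(276, 190) [[494.7 334.9]]
(244, 200) [[491.  367.7]]
(308, 200) [[478.8 306. ]]
```

Call:
step_arm(
  plan=[
    [[1.5, -2.5, 30, 0, 1], [1.5, -2.5, 60, 0, 0.5], [1.5, -2.5, 90, 0, 0.5], [1.5, -2.5, 115, 0, 0.5], [1.5, -2.5, 126.5, 0, 0.5], [1.5, -2.5, 126.5, 0, 0.5], [1.5, -2.5, 126.5, 0, -1], [1.5, -2.5, 126.5, 0, -1]],
  ],
)

```text
t: 3.37
eef_pos: [487.0, 337.4, 49.7]
tcp_rot: [-3.14, -0.002, -0.195]
ft_force: [-0.3, 0.2, -0.9]
opening: 0.664
grip_force: 0.0
```

Call:
step_arm(
  plan=[
    [[0, 0, 0, 0, -1], [0, 0, 0, 0, -1], [0, 0, 0, 0, -1], [0, 0, 0, 0, -1], [0, 0, 0, 0, -1], [0, 0, 0, 0, -1]],
  ],
)

```text
t: 3.87
eef_pos: [486.0, 337.6, 48.2]
tcp_rot: [3.142, -0.0, -0.194]
ft_force: [0.0, -0.1, -0.9]
opening: 0.244
grip_force: 0.0
```

Call:
step_arm(
  plan=[
    [[0, 0, 0, 0, -1], [0, 0, 0, 0, -1], [0, 0, 0, 0, -1], [0, 0, 0, 0, -1], [0, 0, 0, 0, -1], [0, 0, 0, 0, -1]],
  ],
)

```text
t: 4.37
eef_pos: [486.0, 337.5, 48.0]
tcp_rot: [3.141, 0.0, -0.194]
ft_force: [0.3, 1.2, 0.2]
opening: 0.111
grip_force: 30.0
```

Call:
step_arm(
  plan=[
    [[0, 0, -20, 0, -1], [0, 0, -50, 0, -1], [0, 0, -80, 0, -1], [0, 0, -120, 0, -1], [0, 0, -150, 0, -1], [0, 0, -160, 0, -1], [0, 0, -160, 0, -1]],
  ],
)

```text
t: 4.95
eef_pos: [486.7, 338.0, 210.5]
tcp_rot: [-3.139, -0.004, -0.194]
ft_force: [0.7, -0.2, -2.1]
opening: 0.114
grip_force: 30.0
```

```bash
python3 - <<'E'
from h import *
im,c=look('w2');print(env.state()['t'],env.state()['opening'],env.state()['grip_force']);p,w=pose();a=np.radians(w)
k=p+[-5*np.cos(a),-5*np.sin(a),23]
print(project(c,[k,k-[0,0,56],p]).round())
g=np.array([613.3,30.9]);b=np.radians(22.8);t=g+23*np.array([np.cos(b),np.sin(b)]);print(t)
go(t[0],t[1],208,22.8)
E
```

```text
5.0 0.11408920467461758 29.998425205412786
[[279. 285.]
 [279. 246.]
 [279. 259.]]
[634.50285249  39.81285849]
row [ 2.031e+02  2.635e+02  2.000e-01 -3.390e+01] at [486.  337.5 208.2] -11.12
```

View pics/w2.png

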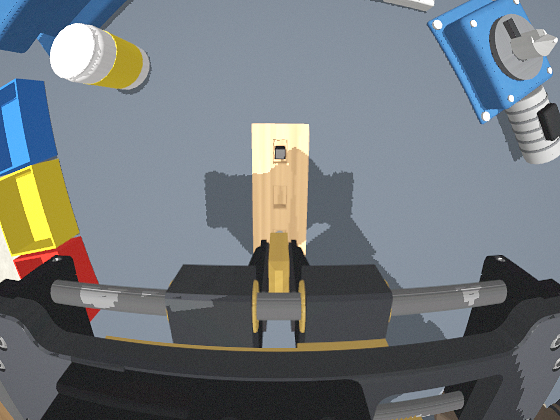

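The key is held upright between the fingers at (279,232–290), and its pocket in the rack (280,195) is empty. I'll carry it to hover over the slot.

Call:
step_arm(
  plan=[
    [[100, 130, 0, -17, -1], [100, 130, 0, -17, -1], [100, 130, 0, -17, -1], [100, 130, 0, -17, -1], [100, 130, 0, -17, -1], [100, 130, 0, -17, -1]],
  ],
)

```text
t: 5.5
eef_pos: [559.2, 188.5, 205.5]
tcp_rot: [3.141, 0.004, 0.099]
ft_force: [-0.2, 0.1, -1.5]
opening: 0.112
grip_force: 30.0
```

```bash
python3 - <<'E'
from h import *
go(634.5,39.8,208,22.8)
E
```

```text
row [ 60.3 155.4  -2.5 -17.1] at [559.2 188.5 205.5] 5.67
```

Call:
step_arm(
  plan=[
    [[60, 155, 0, -17, -1], [60, 155, 0, -17, -1], [60, 155, 0, -17, -1], [60, 155, 0, -17, -1], [60, 155, 0, -17, -1], [60, 155, 0, -17, -1], [60, 155, 0, -17, -1]],
  ],
)

```text
t: 6.08
eef_pos: [633.8, 43.9, 206.6]
tcp_rot: [-3.14, 0.002, 0.399]
ft_force: [0.1, -0.5, -2.8]
opening: 0.118
grip_force: 30.0
```

```bash
python3 - <<'E'
from h import *
im,c=look('w3');p,w=pose();print(p,w,env.state()['t'])
x0,y0=180,120;z=cv2.resize(im[y0:y0+150,x0:x0+200],None,fx=4,fy=4,interpolation=cv2.INTER_CUBIC);cv2.imwrite('pics/w3z.png',z)
g=np.array([613.3,30.9]);b=np.radians(22.8)
F=lambda x,y,z:[g[0]+x*np.cos(b)-y*np.sin(b),g[1]+x*np.sin(b)+y*np.cos(b),z]
for n,q in dict(pocketend=F(34,0,72),pe_l=F(34,9.5,72),pe_r=F(34,-9.5,72),coll_tip=F(40,0,72),coll_l=F(0,40,72),coll_r=F(0,-40,72)).items():
    u=project(c,[q])[0];print(n,u.round(1),((u-[x0,y0])*4).round())
E
```

```text
[633.77690988  44.36421687 207.03128858] 22.942686260290778 6.1333
pocketend [282.5 191. ] [410. 284.]
pe_l [272.6 191. ] [370. 284.]
pe_r [292.4 191. ] [450. 284.]
coll_tip [282.5 184.9] [410. 259.]
coll_l [241.9 224.6] [248. 418.]
coll_r [322.6 224.7] [570. 419.]
```

View pics/w3z.png

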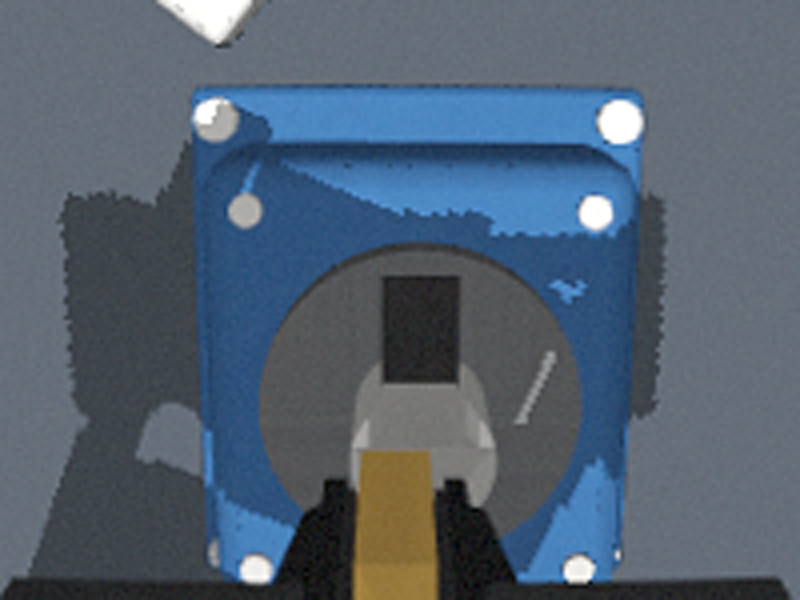

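The slot pocket spans columns 382–459 of the crop, with its end at row 277. The key's lower end is at columns 360–432, row 450. I'll work out the relative offset from these.

```bash
python3 - <<'E'
from h import *
c=np.load('pics/w3.npy',allow_pickle=True)[0];im=cv2.imread('pics/w3.png')
C=lambda x,y:[180+x/4-.4,120+y/4-.4]
p,w=pose();a=np.radians(w);print(p,w)
R=np.array([[np.cos(a),-np.sin(a)],[np.sin(a),np.cos(a)]])   # tool-aligned xy (x fwd, y left)
rel=lambda P:(P-p[:2])@R
print('pocket end l,r rel tcp',rel(onz(c,[C(382,277),C(459,277)],72)).round(1))
print('pocket inner (shoulder,z=110, x=4..)',rel(onz(c,[C(382,383),C(459,383)],72)).round(1))
print('collar l,r',rel(onz(c,[C(259,410),C(582,410)],72)).round(1))
zb=p[2]-33
print('key bottom corners rel tcp',rel(onz(c,[C(360,452),C(432,452)],zb)).round(1),rel(onz(c,[C(355,560),C(438,560)],p[2]-5)).round(1))
q=rel(np.array([[p[0],p[1]]]))
for dx in (6,4):print('pred key bottom edge px',((project(c,[[*(p[:2]+R@[dx,s*5.5]),zb] for s in(1,-1)])-[180,120]+.4)*4).round())
E
```

```text
[633.77690988  44.36421687 207.03128858] 22.942686260290778
pocket end l,r rel tcp [[ 12.    2.6]
 [ 12.  -15.9]]
pocket inner (shoulder,z=110, x=4..) [[-14.5   2.7]
 [-14.5 -16.2]]
collar l,r [[-21.4  33.1]
 [-21.5 -46.8]]
key bottom corners rel tcp [[ 4.3  5.1]
 [ 4.3 -6.8]] [[-2.6  5.1]
 [-2.6 -7.1]]
pred key bottom edge px [[357. 442.]
 [424. 442.]]
pred key bottom edge px [[357. 454.]
 [424. 454.]]
```

Call:
step_arm(
  plan=[
    [[1.5, 6, 0, 0, -1], [1.5, 6, 15, 0, -1], [1.5, 6, 35, 0, -1], [1.5, 6, 48, 0, -1], [1.5, 6, 48, 0, -1], [1.5, 6, 48, 0, -1]],
  ],
)

```text
t: 6.63
eef_pos: [638.2, 38.6, 160.0]
tcp_rot: [-3.141, 0.001, 0.401]
ft_force: [-0.2, -0.5, -1.3]
opening: 0.112
grip_force: 30.0
```

```bash
python3 - <<'E'
from h import *
im,c=look('w4');p,w=pose();print(p,w,env.state()['t'],env.state()['opening'])
x0,y0=205,120;z=cv2.resize(im[y0:y0+120,x0:x0+150],None,fx=4,fy=4,interpolation=cv2.INTER_CUBIC);cv2.imwrite('pics/w4z.png',z)
E
```

```text
[638.60179685  38.44285323 160.77450912] 22.941380470613225 6.6833 0.11380755770364231
```

View pics/w4z.png

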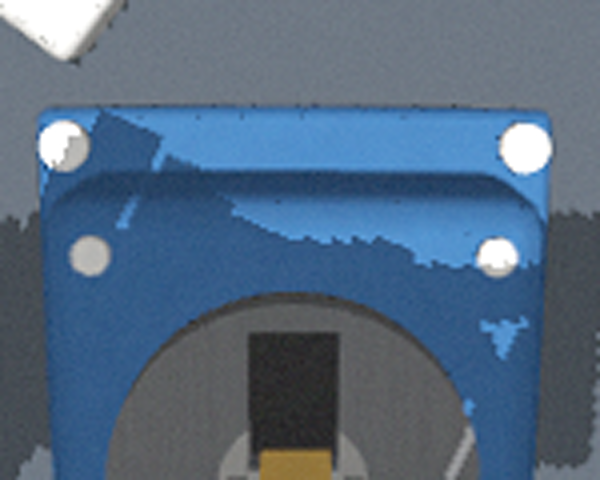

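The key (260–331) is centred over the pocket (248–339) to within 0.5 px, so I'll lower it.

Call:
step_arm(
  plan=[
    [[0, 0, 8, 0, -1], [0, 0, 16, 0, -1], [0, 0, 24, 0, -1], [0, 0, 30, 0, -1], [0, 0, 36, 0, -1], [0, 0, 42, 0, -1], [0, 0, 47, 0, -1], [0, 0, 47, 0, -1]],
  ],
)

```text
t: 7.35
eef_pos: [638.0, 37.7, 111.9]
tcp_rot: [-3.141, 0.001, 0.399]
ft_force: [-0.1, -0.3, -1.3]
opening: 0.113
grip_force: 30.0
```

```bash
python3 - <<'E'
from h import *
im,c=look('w5');p,w=pose();print(p,w,env.state()['t'],env.state()['opening'],env.state()['ft_force'])
E
```

```text
[638.19427747  37.71038482 112.54618401] 22.876643148057845 7.4 0.11609553191432415 [ 0.17469817  0.04288549 -1.45511141]
```

Call:
step_arm(
  plan=[
    [[0, 0, 0, 0, 0], [0, 0, 0, 0, 0], [0, 0, 0, 0, 0], [0, 0, 0, 0, 0], [0, 0, 0, 0, 0], [0, 0, 0, 0, 0]],
  ],
)

```text
t: 7.9
eef_pos: [638.4, 37.7, 113.3]
tcp_rot: [3.141, -0.0, 0.399]
ft_force: [0.6, 1.0, -0.1]
opening: 0.464
grip_force: 0.0
```

Call:
step_arm(
  plan=[
    [[0, 0, -10, 0, 0], [0, 0, -30, 0, 0.3], [0, 0, -60, 0, 1], [0, 0, -90, 0, 1], [0, 0, -100, 0, 1], [0, 0, -100, 0, 1]],
  ],
)

```text
t: 8.4
eef_pos: [639.4, 37.7, 216.7]
tcp_rot: [3.139, -0.005, 0.399]
ft_force: [0.1, 0.8, -0.3]
opening: 0.795
grip_force: 0.0
```

```bash
python3 - <<'E'
from h import *
im,c=look('w6');p,w=pose();print(p,w,env.state()['t'],env.state()['opening'])
a=np.radians(22.9);R=np.array([[np.cos(a),-np.sin(a)],[np.sin(a),np.cos(a)]])
g=np.array([638.3,37.7])-R@[23.5,0]
print('gear est',g)
for n,q in dict(keytop=(18,0,118),keytop_if_stuck=(18,0,135)).items():
    u=project(c,[[*(g+R@q[:2]),q[2]]])[0];print(n,u)
x0,y0=180,150;z=cv2.resize(im[y0:y0+150,x0:x0+200],None,fx=4,fy=4,interpolation=cv2.INTER_CUBIC);cv2.imwrite('pics/w6z.png',z)
E
```

```text
[638.59324045  37.74379869 214.37093713] 22.880053622596677 8.45 0.8376625258167401
gear est [616.65214297  28.55558717]
keytop [277.36558182 219.44987174]
keytop_if_stuck [277.34597027 225.55647866]
```

View pics/w6z.png

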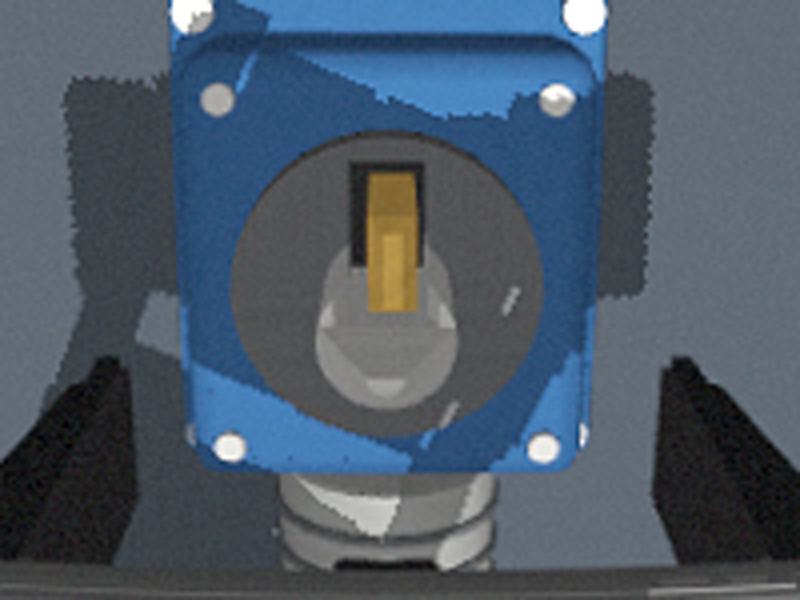

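The key is seated: its top face is centred near crop (393,273), against a prediction of (390,278) when home and row 302 if stuck. Next, the pulley.

Call:
step_arm(
  plan=[
    [[-60, 140, 0, 0, 1], [-60, 140, 0, 0, 1], [-123, 282, 0, 0, 1], [-123, 282, 0, 0, 1], [-123, 282, 0, 0, 1], [-123, 282, 10, 0, 1], [-123, 282, 10, 0, 1], [-123, 282, 10, 0, 1]],
  ],
)

```text
t: 9.12
eef_pos: [633.3, -274.5, 200.4]
tcp_rot: [-3.14, 0.002, 0.396]
ft_force: [-0.2, 1.5, -1.0]
opening: 0.998
grip_force: 0.0
```

Call:
step_arm(
  plan=[
    [[0, 0, 0, 0, 1], [0, 0, 0, 0, 1], [0, 0, 0, 0, 1]],
  ],
)

```text
t: 9.37
eef_pos: [634.6, -268.5, 202.3]
tcp_rot: [-3.14, 0.001, 0.4]
ft_force: [0.6, 0.4, 0.5]
opening: 1.003
grip_force: 0.0
```

```bash
python3 - <<'E'
from h import *
c6=np.load('pics/w6.npy',allow_pickle=True)[0];C=lambda x,y:[180+x/4-.4,150+y/4-.4]
a=np.radians(22.9);R=np.array([[np.cos(a),-np.sin(a)],[np.sin(a),np.cos(a)]])
q=onz(c6,[C(350,163),C(425,163),C(231,290),C(543,290)],72);print('gear from w6: pocket',q[:2].mean(0)-R@[34,0],'pocket yaw',np.degrees(np.arctan2(*(q[0]-q[1])[::-1]))-90,'collar c',q[2:].mean(0),(q[2:]-[616.6,28.6])@R)
im,c=look('w7');p,w=pose();print(p,w,env.state()['t'])
u=project(c,[[635,-270,56]])[0];print(u)
x0,y0=180,130;z=cv2.resize(im[y0:y0+150,x0:x0+200],None,fx=4,fy=4,interpolation=cv2.INTER_CUBIC);cv2.imwrite('pics/w7z.png',z)
E
```

```text
gear from w6: pocket [616.31728984  29.39863311] pocket yaw 22.83251067531458 collar c [617.15144103  29.98155553] [[  1.08471632  40.8938361 ]
 [  1.00643522 -38.77765634]]
[ 634.83118992 -268.16268211  202.81113476] 22.961333723776793 9.4167
[279.87373571 198.66109541]
```

View pics/w7z.png

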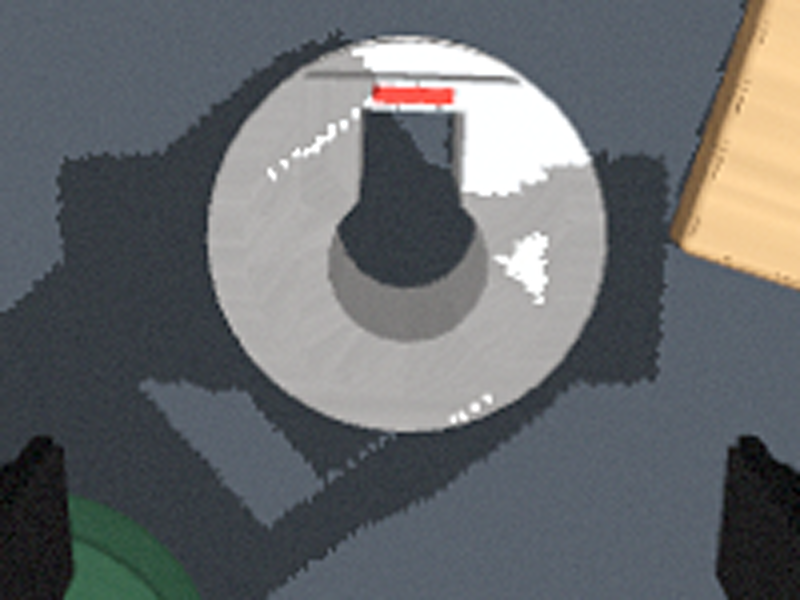

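Here the bore is centred near crop (408.5,262), the keyway spans columns 362–464 and ends at row 111, and the red mark slopes about 2°. The green pulley is clear at lower left and the board at right.

```bash
python3 - <<'E'
from h import *
c=np.load('pics/w7.npy',allow_pickle=True)[0];C=lambda x,y:[180+x/4-.4,130+y/4-.4]
ang=lambda a,b:np.degrees(np.arctan2(*(b-a)[::-1]))
q=onz(c,[C(329,262),C(488,262),C(408.5,341),C(362,111),C(464,114),C(373,93),C(453,97)],56)
from scipy.optimize import least_squares
s=circ(q[:3]);print('bore',s)
print('yaws',ang(s[0],q[3:5].mean(0)),ang(q[6],q[5])-90,ang(*onz(c,[C(520,80),C(305,73)],56))-90,np.linalg.norm(q[3:5].mean(0)-s[0]))
# sheave rim
im=cv2.imread('pics/w7.png');rim=onz(c,[C(208,235),C(607,235),C(408,432),C(408,37)],30);print('rim',circ(rim))
go(*s[0],34,21.2)
E
```

```text
bore (array([ 638.46465624, -270.55068048]), np.float64(19.890332513829453))
yaws 21.38289395954407 20.116752093363957 21.12858641417553 38.23341614104437
rim (array([ 638.88938587, -270.36793143]), np.float64(54.43796872854927))
row [  2.4   3.6 168.8   1.8] at [ 634.8 -268.2  202.8] 22.96
```

Call:
step_arm(
  plan=[
    [[2.5, 3, 20, 2, 0.5], [2.5, 3, 50, 2, 0.5], [2.5, 3, 80, 2, 0.5], [2.5, 3, 110, 2, 0.5], [2.5, 3, 135, 2, 0.5], [2.5, 3, 155, 2, 0.5], [2.5, 3, 168.5, 2, 0.5], [2.5, 3, 168.5, 2, 0.5]],
  ],
)

```text
t: 10.08
eef_pos: [637.4, -269.8, 32.1]
tcp_rot: [-3.139, 0.003, 0.366]
ft_force: [-0.1, 0.6, -0.4]
opening: 0.752
grip_force: 0.0
```

Call:
step_arm(
  plan=[
    [[0, 0, 0, 0, -1], [0, 0, 0, 0, -1], [0, 0, 0, 0, -1], [0, 0, 0, 0, -1], [0, 0, 0, 0, -1], [0, 0, 0, 0, -1]],
  ],
)

```text
t: 10.58
eef_pos: [638.7, -271.4, 36.3]
tcp_rot: [3.141, -0.002, 0.364]
ft_force: [-0.8, 4.3, 6.7]
opening: 0.566
grip_force: 30.0
```

Call:
step_arm(
  plan=[
    [[0, 0, -5, 0, -1], [0, 0, -20, 0, -1], [0, 0, -50, 0, -1], [0, 0, -85, 0, -1], [0, 0, -120, 0, -1], [0, 0, -155, 0, -1], [0, 0, -175, 0, -1], [0, 0, -175, 0, -1]],
  ],
)

```text
t: 11.25
eef_pos: [639.3, -272.5, 215.0]
tcp_rot: [3.135, -0.005, 0.364]
ft_force: [-0.2, -1.5, -4.9]
opening: 0.566
grip_force: 30.0
```

Call:
step_arm(
  plan=[
    [[0, 0, 0, 0, -1], [0, 0, 0, 0, -1], [0, 0, 0, 0, -1]],
  ],
)

```text
t: 11.5
eef_pos: [637.3, -271.4, 207.0]
tcp_rot: [-3.139, 0.003, 0.364]
ft_force: [-0.0, 0.1, -6.0]
opening: 0.563
grip_force: 30.0
```

```bash
python3 - <<'E'
from h import *
im,c=look('w8');p,w=pose();s=env.state();print(p,w,s['t'],s['opening'],s['grip_force'],s['ft_force'])
a=np.radians(22.9);R=np.array([[np.cos(a),-np.sin(a)],[np.sin(a),np.cos(a)]])
go(616.3,29.5,212,22.9)
cv2.imwrite('pics/w8z.png',cv2.resize(im[130:330,140:420],None,fx=2.85,fy=2.85,interpolation=cv2.INTER_CUBIC))
print(project(c,[[*p[:2],p[2]+23]]))
E
```

```text
[ 637.5238718  -271.42868401  207.31109962] 20.873225740389675 11.55 0.566433918619989 29.998802170157433 [-0.05588703 -1.63417038 -5.96220925]
row [  87.4 -288.7   -4.7   -2. ] at [ 637.5 -271.4  207.3] 20.87
[[277.9215799 277.7349047]]
```

View pics/w8z.png

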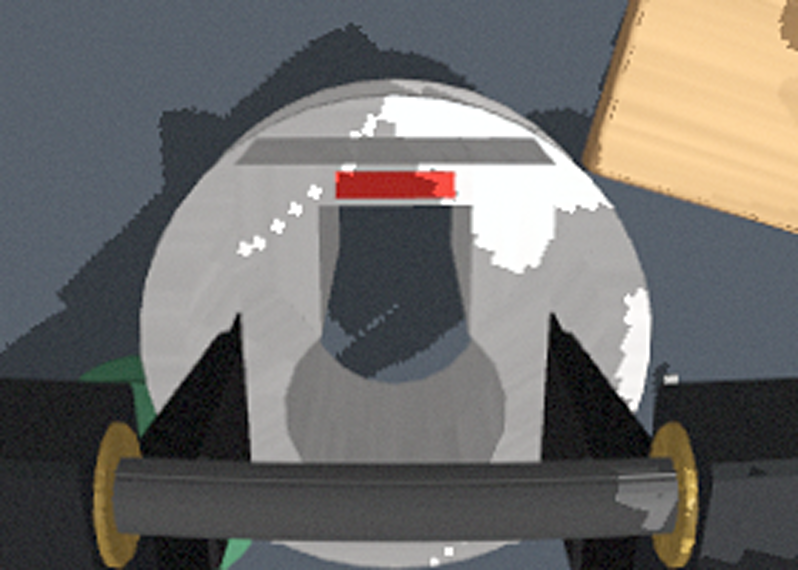

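The pulley is held level, with the keyway end at crop row 205 (columns 320–471) and the red mark square to the tool.

```bash
python3 - <<'E'
from h import *
c=np.load('pics/w8.npy',allow_pickle=True)[0];C=lambda x,y:[140+x/2.85-.35,130+y/2.85-.35]
p=np.array([637.5,-271.4,207.3]);a=np.radians(20.87);R=np.array([[np.cos(a),-np.sin(a)],[np.sin(a),np.cos(a)]])
for zo in(20,22):
    q=(onz(c,[C(320,205),C(471,205),C(238,164),C(555,164),C(285,395),C(505,395),C(150,300)],p[2]+zo)-p[:2])@R;print(q.round(1).tolist())
off=np.array([q[:2,0].mean()-39,0]);print('pulley axis rel tcp',off)
b=np.radians(22.9);Rb=np.array([[np.cos(b),-np.sin(b)],[np.sin(b),np.cos(b)]])
t=np.array([616.3,29.5])-Rb@off;print(t);go(*t,212,22.9)
E
```

```text
[[39.0, 12.3], [39.0, -12.9], [46.0, 26.0], [46.1, -26.8], [3.7, 19.6], [3.8, -20.0], [21.8, 43.0]]
[[39.5, 12.2], [39.5, -12.7], [46.5, 25.6], [46.5, -26.5], [4.7, 19.3], [4.8, -19.7], [22.5, 42.5]]
pulley axis rel tcp [0.48753535 0.        ]
[615.85088955  29.31028832]
row [  86.9 -288.7   -4.7   -2. ] at [ 637.5 -271.4  207.3] 20.87
```

Call:
step_arm(
  plan=[
    [[8, -26, -5, 0, -1], [18, -58, -5, 0, -1], [28, -94, -5, 0, -1], [39, -130, -5, 0, -1], [50, -166, -5, 0, -1], [61, -202, -5, 0, -1], [71, -236, -5, 0, -1], [79, -262, -5, -1, -1]],
  ],
)

```text
t: 12.22
eef_pos: [617.7, 4.0, 213.4]
tcp_rot: [-3.14, 0.002, 0.383]
ft_force: [0.1, -0.1, -6.4]
opening: 0.568
grip_force: 30.0
```

```bash
python3 - <<'E'
from h import *
go(616,29.3,212,22.9)
E
```

```text
row [  7.9 -24.1   1.4  -1. ] at [617.7   4.  213.4] 21.92
```

Call:
step_arm(
  plan=[
    [[3, -10, 0, -1, -1], [6, -20, 0, -1, -1], [8.5, -26.5, 0, -1, -1], [8.5, -26.5, 0, -1, -1], [8.5, -26.5, 0, -1, -1], [8.5, -26.5, 0, -1, -1], [8.5, -26.5, 0, -1, -1], [8.5, -26.5, 0, -1, -1]],
  ],
)

```text
t: 12.88
eef_pos: [616.7, 28.2, 214.6]
tcp_rot: [3.141, 0.0, 0.398]
ft_force: [-0.3, 0.3, -4.0]
opening: 0.566
grip_force: 30.0
```

```bash
python3 - <<'E'
from h import *
im,c=look('w9');go(616,29.3,212,22.9);print(env.state()['t'])
# shoulder/key seen through the bore? brass pixels in picture
hsv=cv2.cvtColor(im,cv2.COLOR_BGR2HSV);m=cv2.inRange(hsv,(15,110,60),(30,255,255));m[:180]=0;m[300:]=0;m[:,:230]=0;m[:,330:]=0
ys,xs=np.nonzero(m);print(len(xs),xs.min(),xs.max(),ys.min(),ys.max(),np.median(xs)) if len(xs) else print('none')
a=np.radians(22.9);R=np.array([[np.cos(a),-np.sin(a)],[np.sin(a),np.cos(a)]])
print('key pred',project(c,[[*(np.array([616.3,29.5])+R@[x,y]),118] for x,y in((18,0),(29,5.5),(29,-5.5),(7,0))]).round(1).tolist())
E
```

```text
row [-0.2 -1.1  2.6 -0.1] at [616.7  28.4 214.6] 22.83
12.9333
none
key pred [[276.4, 191.6], [269.8, 178.7], [283.0, 178.7], [276.5, 204.2]]
```

```bash
python3 - <<'E'
from h import *
im=cv2.imread('pics/w9.png')
for r in range(190,250,4):print(r,[ '%d/%d/%d'%tuple(im[r,x]) for x in range(256,302,4)])
E
```

```text
190 ['255/255/255', '83/90/215', '119/128/235', '114/121/233', '88/96/221', '117/125/235', '83/90/219', '121/129/236', '120/128/236', '79/84/214', '120/125/235', '255/255/255']
194 ['255/255/255', '75/84/255', '77/86/255', '73/83/255', '70/81/255', '77/87/255', '75/85/255', '78/86/255', '77/88/255', '75/85/255', '77/87/255', '255/255/255']
198 ['255/255/255', '64/76/255', '64/77/255', '66/78/255', '63/72/255', '64/76/255', '65/75/255', '69/75/255', '69/80/255', '66/77/255', '68/82/255', '203/204/196']
202 ['137/138/135', '182/184/183', '155/159/157', '155/157/156', '151/153/155', '152/152/152', '154/156/154', '157/157/158', '165/166/168', '182/183/182', '66/63/59', '120/120/122']
206 ['125/125/127', '123/125/124', '113/114/116', '116/118/117', '112/116/118', '117/119/119', '117/118/118', '113/116/117', '112/114/117', '114/118/116', '75/74/73', '135/136/137']
210 ['126/125/126', '128/129/132', '121/121/121', '114/115/116', '113/117/115', '110/114/112', '107/109/107', '113/114/113', '116/117/119', '125/126/124', '81/79/73', '134/134/135']
214 ['122/121/122', '128/131/131', '129/130/132
[... 740 characters left out ...]
', '82/76/77', '78/77/76', '77/77/77', '78/79/78', '103/79/59']
234 ['116/72/39', '116/76/40', '82/83/81', '81/79/77', '79/79/77', '76/77/73', '80/78/79', '79/77/79', '81/78/77', '102/76/56', '113/74/34', '112/70/34']
238 ['116/78/42', '115/77/38', '115/74/47', '114/73/41', '116/74/39', '113/75/39', '111/72/36', '112/77/44', '114/78/43', '116/75/43', '116/80/47', '113/75/43']
242 ['114/75/39', '117/76/43', '118/76/44', '114/76/42', '115/77/49', '116/74/39', '114/74/44', '113/74/41', '116/77/48', '116/78/44', '113/75/40', '114/74/43']
246 ['109/68/32', '105/67/34', '110/68/38', '111/76/42', '111/74/42', '106/69/33', '107/69/36', '109/70/41', '108/75/41', '109/73/38', '106/67/38', '105/71/38']
```

Call:
step_arm(
  plan=[
    [[0, -1, 5, 0, -1], [0, -1, 15, 0, -1], [0, -1, 25, 0, -1], [0, -1, 35, 0, -1], [0, -1, 42, 0, -1], [0, -1, 48, 0, -1], [0, -1, 52, 0, -1], [0, -1, 52, 0, -1]],
  ],
)

```text
t: 13.6
eef_pos: [615.9, 30.0, 161.5]
tcp_rot: [-3.141, 0.001, 0.399]
ft_force: [-0.8, 0.1, -5.4]
opening: 0.569
grip_force: 30.0
```

Call:
step_arm(
  plan=[
    [[0, 0, 3, 0, -1], [0, 0, 6, 0, -1], [0, 0, 9, 0, -1], [0, 0, 12, 0, -1], [0, 0, 15, 0, -1], [0, 0, 15, 0, -1]],
  ],
)

```text
t: 14.1
eef_pos: [616.0, 30.0, 147.0]
tcp_rot: [-3.141, 0.001, 0.399]
ft_force: [-1.2, -0.6, -5.3]
opening: 0.567
grip_force: 30.0
```

```bash
python3 - <<'E'
from h import *
s=env.state();print(s['t'],s['ft_force'],s['moment']);go(616,29.3,135,22.9)
E
```

```text
14.1 [-1.22400898 -0.57835099 -5.25201307] [-0.04114114  0.03977267  0.05454742]
row [-0.2  0.6 12.  -0. ] at [616.  30. 147.] 22.88
```

Call:
step_arm(
  plan=[
    [[0, 0.3, 3, 0, -1], [0, 0.3, 6, 0, -1], [0, 0.3, 9, 0, -1], [0, 0.3, 12, 0, -1], [0, 0.3, 15, 0, -1], [0, 0.3, 15, 0, -1]],
  ],
)

```text
t: 14.6
eef_pos: [616.1, 29.7, 131.9]
tcp_rot: [-3.141, 0.001, 0.399]
ft_force: [-0.4, -0.4, -5.2]
opening: 0.564
grip_force: 30.0
```

Call:
step_arm(
  plan=[
    [[0, 0, 3, 0, -1], [0, 0, 6, 0, -1], [0, 0, 9, 0, -1], [0, 0, 12, 0, -1], [0, 0, 15, 0, -1], [0, 0, 15, 0, -1]],
  ],
)

```text
t: 15.1
eef_pos: [616.1, 29.7, 116.9]
tcp_rot: [-3.141, 0.001, 0.399]
ft_force: [-0.5, 0.0, -6.1]
opening: 0.564
grip_force: 30.0
```

Call:
step_arm(
  plan=[
    [[0, 0, 2, 0, -1], [0, 0, 4, 0, -1], [0, 0, 6, 0, -1], [0, 0, 7, 0, -1], [0, 0, 8, 0, -1], [0, 0, 8, 0, -1]],
  ],
)

```text
t: 15.6
eef_pos: [616.3, 29.7, 109.4]
tcp_rot: [-3.142, 0.0, 0.399]
ft_force: [-0.3, 0.3, -6.0]
opening: 0.565
grip_force: 30.0
```

Call:
step_arm(
  plan=[
    [[0, 0, 1, 0, -1], [0, 0, 2, 0, -1], [0, 0, 3, 0, -1], [0, 0, 3, 0, -1]],
  ],
)

```text
t: 15.93
eef_pos: [616.4, 29.7, 108.2]
tcp_rot: [3.141, -0.001, 0.399]
ft_force: [-3.9, 0.7, 9.7]
opening: 0.566
grip_force: 30.0
```

Call:
step_arm(
  plan=[
    [[0, 0, 1, 0, -1], [0, 0, 2, 0, -1], [0, 0, 2, 0, -1]],
  ],
)

```text
t: 16.18
eef_pos: [616.5, 29.7, 108.2]
tcp_rot: [3.14, -0.002, 0.399]
ft_force: [-12.2, -0.9, 28.9]
opening: 0.568
grip_force: 30.0
```

Call:
step_arm(
  plan=[
    [[0, 0, -3, 0, -1], [0, 0, -3, 0, -1], [0, 0, -3, 0, 0.4], [0, 0, -3, 0, 0.4], [0, 0, -3, 0, 0.4], [0, 0, -3, 0, 0.4], [0, 0, -3, 0, 0.4], [0, 0, -3, 0, 0.4]],
  ],
)

```text
t: 16.85
eef_pos: [616.4, 29.7, 107.5]
tcp_rot: [3.142, 0.0, 0.399]
ft_force: [-0.7, 0.0, -1.2]
opening: 0.698
grip_force: 0.0
```

Call:
step_arm(
  plan=[
    [[0, 0, -5, 0, 0.4], [0, 0, -20, 0, 0.4], [0, 0, -45, 0, 0.4], [0, 0, -75, 0, 0.4], [0, 0, -100, 0, 0.4], [0, 0, -110, 0, 0.4], [0, 0, -110, 0, 0.4], [0, 0, -110, 0, 0.4]],
  ],
)

```text
t: 17.52
eef_pos: [616.1, 29.7, 217.2]
tcp_rot: [3.142, 0.0, 0.399]
ft_force: [-0.1, -0.9, -0.8]
opening: 0.705
grip_force: 0.0
```

```bash
python3 - <<'E'
from h import *
im,c=look('w10');p,w=pose();s=env.state();print(s['t'],p,w,s['opening'],s['ft_force'])
a=np.radians(22.9);R=np.array([[np.cos(a),-np.sin(a)],[np.sin(a),np.cos(a)]]);g=np.array([616.3,29.5])
hsv=cv2.cvtColor(im,cv2.COLOR_BGR2HSV)
r=cv2.inRange(hsv,(0,150,80),(8,255,255))|cv2.inRange(hsv,(172,150,80),(180,255,255));r[:,:200]=0;r[:,360:]=0
ys,xs=np.nonzero(r);print('red',xs.mean(),ys.mean(),xs.min(),xs.max())
for zt in(118,128,138,145):
    q=(onz(c,[[xs.mean(),ys.mean()]],zt)-g)@R;print(zt,'red in gear frame',q.round(1),'pred px if home',project(c,[[*(g+R@[42.5,0]),zt]]).round(1))
# grey/white outline of sheave, z=102
m=cv2.inRange(hsv,(0,0,85),(180,45,255));m[:120]=0;m[330:]=0
for y in(200,210,220):
    x=np.nonzero(m[y,190:370])[0]+190;print(y,x.min(),x.max(),((onz(c,[[x.min(),y],[x.max(),y]],102)-g)@R).round(1).tolist())
E
```

```text
17.5667 [615.76642652  29.68198944 216.29259758] 22.876791210751783 0.698505059810353 [-1.15147879  0.10501116  0.26533118]
red 278.5 163.77777777777777 267 290
118 red in gear frame [[41.2 -0.1]] pred px if home [[278.3 162.2]]
128 red in gear frame [[42.5 -0.1]] pred px if home [[278.3 163.8]]
138 red in gear frame [[43.8 -0.1]] pred px if home [[278.3 165.5]]
145 red in gear frame [[44.7 -0.1]] pred px if home [[278.3 166.7]]
200 190 368 [[6.4, 81.9], [6.3, -83.1]]
210 190 369 [[-3.2, 82.6], [-3.3, -84.8]]
220 190 369 [[-13.0, 83.4], [-13.1, -85.6]]
```

```bash
python3 - <<'E'
from h import *
im=env.read_camera('scene');c=cal('scene');hsv=cv2.cvtColor(im,cv2.COLOR_BGR2HSV)
a=np.radians(22.9);R=np.array([[np.cos(a),-np.sin(a)],[np.sin(a),np.cos(a)]]);g=np.array([616.3,29.5])
P=lambda x,y,z:project(c,[[*(g+R@[x,y]),z]])[0].round(1)
r=cv2.inRange(hsv,(0,150,80),(8,255,255))|cv2.inRange(hsv,(172,150,80),(180,255,255))
k=np.zeros_like(r);k[160:260,270:370]=r[160:260,270:370];ys,xs=np.nonzero(k);print('red',xs.mean() if len(xs) else None,ys.mean() if len(xs) else None,'pred',P(42.5,0,128),P(42.5,0,138))
w=cv2.imread('pics/w10.png');cw=np.load('pics/w10.npy',allow_pickle=True)[0];h=cv2.cvtColor(w,cv2.COLOR_BGR2HSV);b=cv2.inRange(h,(12,90,60),(32,255,255))
b[:150]=0;b[250:]=0;b[:,:230]=0;b[:,330:]=0;ys,xs=np.nonzero(b);print('brass',len(xs),xs.mean(),ys.min(),ys.max(),'pred key top',project(cw,[[*(g+R@[x,0]),118] for x in(7,29)]).round(1))
E
```

```text
red 332.38461538461536 211.30769230769232 pred [332.7 211.1] [333.2 207.6]
brass 407 279.48402948402946 169 199 pred key top [[278.4 203.5]
 [278.4 178.1]]
```

```bash
python3 -c "
from cell import env
print(env.job_done(),env.state()['t'])"
```

```text
the job is handed in; nothing more can be done
the job is handed in; nothing more can be done
```

The job is handed in: the key is at the bottom of its slot, the keyed pulley is home on the collar over shaft and key (confirmed by the wrist and scene cameras), and I did not touch the green pulley; simulated time at the last reading was about 18 s of the 58 s allowed.

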